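# Dock the slide box on the reader's ramp

## Task

Push the grey lidded slide box from the flat foot of the loading stand up the ramp, gently (never pressing on it with more than 15 N, the slides are glass), until its rear edge drops behind the lip and it lies flat on the ramp, held there. Then back off, press the reader's load button fully down once the box is home, and let it go. Leave everything else on the bench where it is.

Things in the scene. Friction and masses are not known exactly. Their poses are not given: they have to be found in the camera images.
- stand: Fixed aluminium loading stand, 540 x 118 mm. Origin on the bench; x is level and is the push direction, z up. x = -240 to -60 mm: flat apron, its top 4 mm above the bench, open at its -x end; from x = -60 mm a ramp rises; x = 200 to 300 mm: white reader head, 130 mm wide, 125 mm high. Guide rails 14 mm high run along both sides of apron and ramp, 104 mm apart inside.
- ramp: Sloping surface of the ramp (part of the stand), 0.21 rad (12 deg) steep. Origin at its foot, mid-width, on the surface; x points up the slope, z square out of the surface. Pushing the box along apron and ramp takes about 1 to 8 N, most where its front climbs the lip. Fingers that press on the box can hold its rear edge up behind the lip; it drops when they back away.
- lip_mid (a point): Point on the ramp (x = 85 mm) about which a steel cradle is shifted along the slope by up to 12 mm either way; where it now stands is not measured. The cradle has a lip bar across the ramp, 6 mm high, with a 30 mm gentle lead-in and a steep uphill face, and a sprung rubber-faced pad 123 mm uphill of that face (3 N per mm, 12 mm travel, then solid): the box has 3 mm of room between.
- slide_box: Closed grey plastic slide box, dark seam, paper label on its lid, 120 mm long (x), 96 mm wide, 40 mm high, 0.3 to 0.6 kg, too wide to grasp. Origin at the centre of its underside, z up. It starts flat on the apron, x roughly along the push direction; the rear face to push on is 60 mm behind the origin. Home, it lies flat on the ramp, its origin at ramp x = 133 to 161 mm.
- load_button_top (a point): Centre of the top of the round grey load button (28 mm across, in a black collar) on top of the reader head; it is pressed straight down.
- load_button (a joint): Travel of the load button in m: 0 released, 0.006 fully down; sprung, about 5 N at the bottom.
- beaker: Bystander: glass beaker, 70 mm across, 85 mm high. Origin under its centre.
- reagent_bottle: Bystander: amber bottle, 68 mm across, 130 mm high. Origin under its centre.
- tip_box: Bystander: pipette-tip box, 117 x 82 x 51 mm. Origin under its centre.
- spare_box: Bystander: a second slide box of the same size, lying on the bench beside the stand, not on it. Origin under its centre.
- timer: Bystander: flat white bench timer, 60 x 60 x 20 mm. Origin under its centre.
- vial: Bystander: small amber jar, 28 mm across, 50 mm high, standing close beside the stand. Origin under its centre.
- slide_mailer: Bystander: white slide mailer, 80 x 30 x 20 mm, lying close beside the stand. Origin under its centre.
Things that resemble listed ones, but are neither listed nor needed, are in the scene too. Leave any green look-alike of the slide_box alone.

How it is judged:
By the outcome, as a careful person would: the job done as asked, in the order asked, and still so for the second after the job is handed in, with the robot touching nothing.
It also fails if it takes over 64 s, if anything falls off the work surface, if the arm or the gripper's body presses on something with over 40 N, if the wrist force passes 120 N, or if a joint passes its speed limit or range.

## Robot

A 6-joint arm with a two-finger parallel gripper is mounted at the origin on the work surface. World frame = base frame: x ahead of the robot, y to its left, z up, the work surface at z = 0. Lengths are in m, angles in rad, forces in N, time in s.
With the tool pointing down it reaches from about 0.3 to 0.775 m from the base axis. Payload 14.6 kg.
Tool frame: the origin (TCP) lies midway between the tips of the shut fingers; the grasp point (between the pads) lies 19 mm behind it (ctrl.tcp_to_grasp is the z of the grasp point in the tool frame, in m); z points along the fingers, y is the line along which they close (so a half turn about z gives the same grasp; the last joint's range is limited). The gripper opens to 94 mm and grips with 3 to 60 N. Pads are 16 mm wide; open, the fingers measure 119 mm over their backs; the gripper's body (75 mm by 177 mm) begins 78 mm behind the grasp point.
Start: joints at [-1.242, 0.3, 1.521, -0, 1.321, -0.067], TCP at [0.212, -0.507, 0.205] pointing down, gripper open.
Joint ranges: [-3.03, 3.03], [-0.79, 2.21], [0.23, 2.52], [-1.04, 4.18], [0, 3.07], [-2.55, 2.55]. Speed limits (rad/s): [2.22, 2.22, 2.57, 3.14, 3.14, 3.14].

## Interface

Orientations are given as [roll, pitch, yaw] about the fixed x, y, z axes, in that order (R = Rz(yaw) Ry(pitch) Rx(roll)).
In Python, from station import monitor, camera, ctrl gives the robot as it stands.
- The arm moves only by the tool apply_moves, never from a script. Its argument "plan" is one flat list of numbers, 4 for each row, row after row: the shift along the tool's x, y, z in mm, then the turn about the tool's z in rad. In form: [dx, dy, dz, spin, dx, dy, dz, spin, ...]. A call has 1 to 20 rows; each row shifts and turns the commanded pose from where the row before left it, along the tool's axes as they then stand; what a row does not reach is not made up. A row lasts 1/10 s, in which the tool goes at most 50 mm and 8.59 degrees, less where a joint would pass 70% of its speed; a pose out of reach is approached as far as the arm can. A call is refused whole if a number of a shift passes 50 or a number of a turn 0.15, either way. A call with a gripper value outside its range is refused whole. "hand" is the gripper command: -1 is shut, 1 is fully open, values between are in proportion, set as the call begins (left out, the last holds). The fingers move at their own pace and stop on an object; "squeeze" is the grip in N (left out, the last holds). Time passes only in rows, so rows that do not move let the fingers close. It gives the time, the measured TCP pose, the force, the opening and the grip force at its end, in the units of the state.
- monitor.get_obs(): the state, without advancing time (a new reading comes with each control period).
- camera(name): name is "side" or "top" or "wrist"; returns a dict with "image" (420x560x3 uint8, red, green, blue), "range_z" (420x560 float32, m along the optical axis (not along the pixel's ray), 0 where there is no reading), "mtx" (3x3 intrinsics, pixels), "rvec" (rotation vector, rad) and "tvec" (3), from world to camera coordinates, as OpenCV has them. Camera axes: x right, y down, z forward; pixel columns grow to the right and rows downward; lengths in m; the calibration is good to about 2 mm. A picture is of the moment at which its call begins.
- ctrl.hand_in(): hands the job in; it is judged then, once.
The state is a dict: "time_s": time; "qpos": joint angles; "joint_vel": joint speeds; "tau": joint torques, N m; "ee_pos": TCP position; "eef_rot": TCP orientation; "force": force on the tool from outside, world axes, zero at the start; "moment": the same for the moment, N m; "grip_width": finger opening in m; "grip_force": force on a finger pad.
Only numpy, scipy, OpenCV 4.12 (cv2) and the standard library are available. Lean on these libraries where they do the work, as an engineer would, in place of code of your own. Each camera call takes 0.05 s, during which the arm holds its last target. There are 200 camera calls.

## Working session

There is one attempt and no reset: what is moved stays moved. The work goes in short steps, Python scripts to look and compute and a tool call to move; the robot and the scene stay as the last step left them, time stands still between calls to the robot, and variables do not carry over. Pictures are saved under pics/ and viewed, at most 10 in all, crops included, and the job is handed in when it is done.

Besides the shell and the picture viewer there is one more tool, called after ">>>" by a JSON object that holds its "fn" and its "kwargs", one argument or row to a line. apply_moves: Moves the arm, as the interface text tells. Its arguments: {"type":"object","properties":{"plan":{"type":"array","items":{"type":"number"}},"hand":{"type":"number"},"squeeze":{"type":"number"}},"required":["plan"]}

```bash
mkdir -p pics; ls
cat > h.py <<'E'
import numpy as np,cv2
from station import monitor,camera,ctrl
def pts(c):
    K=c["mtx"];R=cv2.Rodrigues(np.array(c["rvec"],float))[0];t=np.array(c["tvec"],float).ravel()
    z=c["range_z"].astype(float);v,u=np.mgrid[:z.shape[0],:z.shape[1]]
    P=np.stack([(u-K[0,2])/K[0,0]*z,(v-K[1,2])/K[1,1]*z,z],-1)
    W=(P-t)@R; W[z==0]=np.nan
    return W
def save(c,n): cv2.imwrite("pics/"+n,cv2.cvtColor(c["image"],cv2.COLOR_RGB2BGR))
E
python3 - <<'E'
from h import *
o=monitor.get_obs();print({k:np.round(v,3) for k,v in o.items()})
a=camera("top");b=camera("side")
save(a,"top.png");save(b,"side.png")
np.savez("t.npz",img=a["image"],W=pts(a));np.savez("s.npz",img=b["image"],W=pts(b))
for c in(a,b):
  R=cv2.Rodrigues(np.array(c["rvec"],float))[0];print(c["mtx"],-R.T@np.ravel(c["tvec"]),R)
E
```

```text
pics
{'time_s': np.float64(0.0), 'qpos': array([-1.242,  0.3  ,  1.522,  0.   ,  1.321, -0.067]), 'joint_vel': array([-0.001, -0.003,  0.   , -0.001, -0.   , -0.001]), 'tau': array([-0.0000e+00, -5.3180e+01, -3.5273e+01,  7.1000e-02,  2.4000e-02,
       -0.0000e+00]), 'ee_pos': array([ 0.212, -0.507,  0.205]), 'eef_rot': array([-3.14 , -0.   ,  0.396]), 'force': array([ 0.975, -0.822,  0.704]), 'moment': array([-0.025, -0.015, -0.031]), 'grip_force': np.float64(0.0), 'grip_width': np.float64(0.094)}
[[495.41264198   0.         276.55426397]
 [  0.         495.41264198 212.32882089]
 [  0.           0.           1.        ]] [ 0.44317721 -0.02057809  1.20775931] [[ 0.01328935 -0.99951445 -0.02818243]
 [-0.99510779 -0.01046077 -0.09823978]
 [ 0.09789727  0.0293501  -0.99476364]]
[[441.78023835   0.         280.19303041]
 [  0.         441.78023835 213.76612364]
 [  0.           0.           1.        ]] [0.26504845 0.50430804 0.76228925] [[-0.86522327 -0.50118448  0.0142413 ]
 [-0.37552928  0.62895441 -0.68073057]
 [ 0.33221447 -0.59433195 -0.73239543]]
```

View pics/top.png

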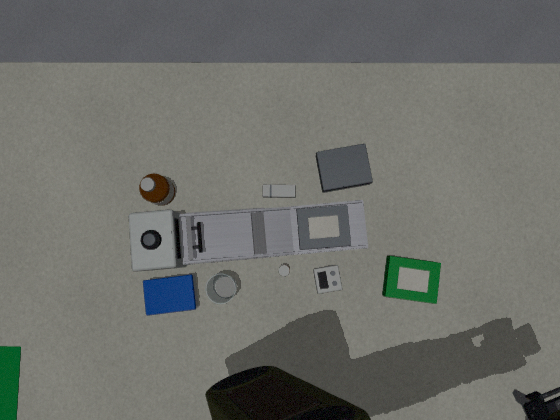

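View pics/side.png

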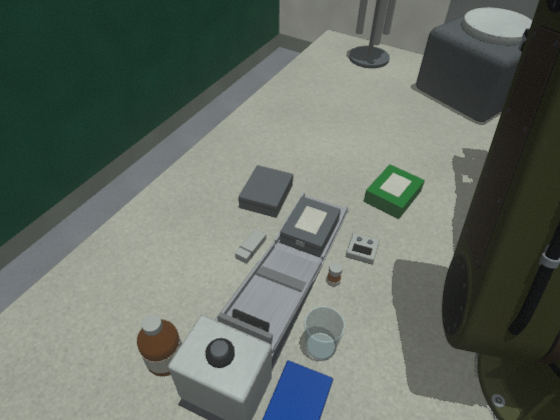

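The top view shows the stand lying along about +y: open apron end at (367,225), box at (324,227) with its label, lip band at u≈253–266, pad at (200,237) and button at (151,240). The side view agrees. The vial (284,269) and mailer (279,190) sit beside the stand.

Run:
```python
import numpy as np,cv2
d=np.load("t.npz");W=d["W"];I=d["img"];s=np.load("s.npz")
np.set_printoptions(precision=4,suppress=True)
for v,u in[(227,324),(227,340),(213,324),(225,360),(230,280),(232,259),(235,230),(240,151),(222,151),(205,340),(249,340),(237,200),(237,193)]:print((u,v),W[v,u],I[v,u])
# head top
m=(np.abs(W[...,2]-.125)<.006)&(W[...,1]>.2)&(I.min(-1)>100)
n,l,st,c=cv2.connectedComponentsWithStats(m.astype(np.uint8))
i=1+np.argmax(st[1:,4]);print(st[i],np.nanmedian(W[l==i],0))
print("head",cv2.minAreaRect((W[l==i][:,:2]*1000).astype(np.float32)))
# box top
g=np.zeros(m.shape,bool);g[200:255,290:352]=1
b=g&(np.abs(W[...,2]-.044)<.006)
P=W[b];print("box",len(P),np.median(P[:,2]),cv2.minAreaRect((P[:,:2]*1000).astype(np.float32)))
# label
lb=b&(I.min(-1)>120);print("label",cv2.minAreaRect((W[lb][:,:2]*1000).astype(np.float32)))
# button: dark/grey disc atop
g=np.zeros(m.shape,bool);g[225:256,135:168]=1
for t in(.128,.135,.14):
  q=g&(W[...,2]>t);print("btn",t,q.sum(),np.mean(W[q],0) if q.any() else 0,np.ptp(W[q],0) if q.any() else 0)
print("profile")
for u in range(366,180,-3):print(u,W[232,u].round(4),I[232,u])
```

```text
(324, 227) [ 0.5242 -0.0981  0.045 ] [140 138 133]
(340, 227) [ 0.5249 -0.1359  0.041 ] [84 88 92]
(324, 213) [ 0.5575 -0.0981  0.0421] [83 87 89]
(360, 225) [ 0.5333 -0.1887 -0.0021] [129 131 134]
(280, 230) [0.5182 0.0059 0.0088] [117 121 124]
(259, 232) [0.5119 0.0558 0.0235] [86 90 91]
(230, 235) [0.5035 0.1243 0.0315] [123 125 129]
(151, 240) [0.4847 0.2799 0.1499] [81 85 87]
(151, 222) [0.5253 0.2882 0.1259] [137 141 139]
(340, 205) [ 0.5817 -0.1399 -0.0003] [87 91 94]
(340, 249) [ 0.4739 -0.1383  0.0168] [121 121 125]
(200, 237) [0.4955 0.1866 0.0829] [14 13 12]
(193, 237) [0.4967 0.2087 0.0523] [80 79 82]
[ 129  210   47   61 2162] [0.4851 0.2852 0.1242]
head ((486.7282409667969, 286.5072937011719), (128.2093963623047, 99.20895385742188), 5.958714485168457)
box 2049 0.04309747146840021 ((524.9624633789062, -96.59199523925781), (96.14013671875, 120.25102996826172), 5.2838568687438965)
label ((524.9578247070312, -96.80462646484375), (48.335941314697266, 68.65779876708984), 5.1457037925720215)
btn 0.128 354 [0.4866 0.2842 0.1392] [0.066  0.0715 0.0231]
btn 0.135 275 [0.486  0.28
[... 1984 characters left out ...]
123 123 129]
231 [0.5105 0.1217 0.0349] [125 128 133]
228 [0.5104 0.1288 0.0352] [127 128 132]
225 [0.5103 0.1359 0.0355] [125 124 130]
222 [0.5101 0.1429 0.0372] [124 125 131]
219 [0.5099 0.1497 0.0396] [125 126 130]
216 [0.5098 0.1568 0.0398] [127 127 133]
213 [0.5092 0.1625 0.0489] [127 128 133]
210 [0.5092 0.1699 0.047 ] [126 126 132]
207 [0.5092 0.1771 0.046 ] [131 130 134]
204 [0.509  0.1839 0.0476] [127 126 132]
201 [0.5088 0.1905 0.0504] [62 62 65]
198 [0.5071 0.1921 0.0794] [19 23 24]
195 [0.5085 0.2043 0.0524] [130 130 135]
192 [0.5083 0.211  0.0541] [78 77 85]
189 [0.5063 0.211  0.0882] [103 106 106]
186 [0.5082 0.2252 0.0541] [127 128 134]
183 [0.5081 0.2323 0.0539] [128 127 132]
```

>>> {"fn": "apply_moves", "kwargs": {
  "plan": [0,0,0,-0.1418,0,0,0,-0.1418,0,0,0,-0.1418,0,0,0,-0.1418,0,0,0,-0.1418,0,0,0,-0.1418,0,0,0,-0.1418,0,0,0,-0.1418,0,0,0,-0.1418,0,0,0,0],
  "hand": 0.1
}}

```text
time_s: 1.1
ee_pos: [0.212, -0.5073, 0.2051]
eef_rot: [-3.141, -0.001, 1.674]
force: [0.2, -0.6, -0.2]
grip_width: 0.0517
grip_force: 0.0
```

>>> {"fn": "apply_moves", "kwargs": {
  "plan": [22,29.5,0,0,22,29.5,0,0,22,29.5,0,0,22,29.5,0,0,22,29.5,0,0,22,29.5,0,0,22,29.5,0,0,22,29.5,0,0,22,29.5,0,0,22,29.5,0,0,22,29.5,0,0,22,29.5,0,0,0,0,0,0,0,0,0,0]
}}

```text
time_s: 2.5
ee_pos: [0.5376, -0.2087, 0.205]
eef_rot: [-3.141, -0.0, 1.67]
force: [-0.7, 0.1, -0.3]
grip_width: 0.0517
grip_force: 0.0
```

Run:
```python
from h import *
c=camera("wrist");save(c,"w1.png");W=pts(c)
for v in range(20,420,40):print([tuple(W[v,u].round(3)) for u in (120,200,280,360,440)])
```

```text
[(np.float64(0.365), np.float64(-0.063), np.float64(-0.001)), (np.float64(0.443), np.float64(-0.055), np.float64(-0.0)), (np.float64(0.523), np.float64(-0.057), np.float64(0.044)), (np.float64(0.601), np.float64(-0.039), np.float64(-0.001)), (np.float64(0.679), np.float64(-0.032), np.float64(0.001))]
[(np.float64(0.364), np.float64(-0.1), np.float64(-0.0)), (np.float64(0.445), np.float64(-0.092), np.float64(-0.0)), (np.float64(0.526), np.float64(-0.089), np.float64(0.045)), (np.float64(0.606), np.float64(-0.076), np.float64(0.001)), (np.float64(0.687), np.float64(-0.068), np.float64(0.001))]
[(np.float64(0.363), np.float64(-0.139), np.float64(0.001)), (np.float64(0.447), np.float64(-0.131), np.float64(0.001)), (np.float64(0.53), np.float64(-0.123), np.float64(0.044)), (np.float64(0.613), np.float64(-0.114), np.float64(0.0)), (np.float64(0.679), np.float64(-0.109), np.float64(0.04))]
[(np.float64(0.362), np.float64(-0.18), np.float64(0.0)), (np.float64(0.448), np.float64(-0.172), np.float64(0.001)), (np.float64(0.534), np.float64(-0.163), np.float64(0.004)), (np.float64(0.619), np.flo
[... 1186 characters left out ...]
, np.float64(-0.197), np.float64(0.267)), (np.float64(0.573), np.float64(-0.171), np.float64(0.309))]
[(np.float64(0.503), np.float64(-0.179), np.float64(0.323)), (np.float64(0.517), np.float64(-0.183), np.float64(0.315)), (np.float64(0.535), np.float64(-0.18), np.float64(0.317)), (np.float64(0.553), np.float64(-0.178), np.float64(0.317)), (np.float64(0.567), np.float64(-0.172), np.float64(0.323))]
[(np.float64(0.504), np.float64(-0.185), np.float64(0.326)), (np.float64(0.459), np.float64(-0.484), np.float64(-0.001)), (np.float64(0.564), np.float64(-0.472), np.float64(0.001)), (np.float64(0.668), np.float64(-0.462), np.float64(0.0)), (np.float64(0.568), np.float64(-0.18), np.float64(0.325))]
```

View pics/w1.png

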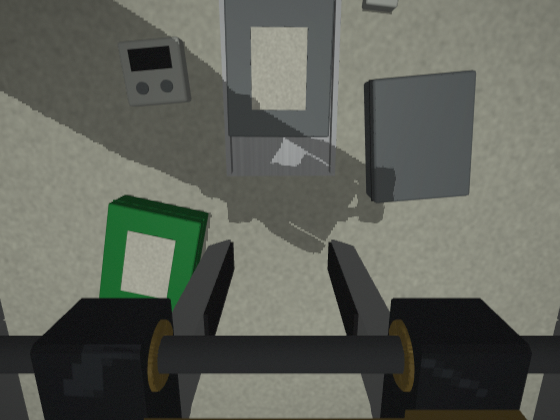

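The wrist view shows the box's rear edge at v≈135 (u 228–330), centred between the fingers. The green look-alike (155,265) and the spare box (420,135) are clear of the descent.

>>> {"fn": "apply_moves", "kwargs": {
  "plan": [0,0,20,0,0,0,20,0,0,0,20,0,0,0,20,0,0,0,20,0,0,0,20,0,0,0,20,0,0,0,20,0,0,0,18,0,0,0,5,0,0,0,0,0,10,0,0,0,10,0,0,0,5,0,0,0,5,0,0,0,0,0,0,0]
}}

```text
time_s: 4.15
ee_pos: [0.5346, -0.1785, 0.0227]
eef_rot: [3.141, 0.0, 1.673]
force: [-0.1, -0.0, 0.2]
grip_width: 0.0518
grip_force: 0.0
```

>>> {"fn": "apply_moves", "kwargs": {
  "plan": [3,0,0,0,3,0,0,0,2,0,0,0,2,0,0,0,2,0,0,0,2,0,0,0,2,0,0,0,2,0,0,0,2,0,0,0,2,0,0,0,2,0,0,0,2,0,0,0,2,0,0,0,2,0,0,0,2,0,0,0]
}}

```text
time_s: 5.65
ee_pos: [0.5313, -0.1473, 0.0225]
eef_rot: [3.142, 0.0, 1.672]
force: [-0.3, -2.2, -2.1]
grip_width: 0.0517
grip_force: 1.2
```

>>> {"fn": "apply_moves", "kwargs": {
  "plan": [3,0,0,0,3,0,0,0,3,0,0,0,3,0,0,0,3,0,0,0,3,0,0,0,3,0,0,0,3,0,0,0,3,0,0,0,3,0,0,0]
}}

```text
time_s: 6.65
ee_pos: [0.5282, -0.1172, 0.0224]
eef_rot: [-3.142, -0.0, 1.672]
force: [-0.2, -2.4, -1.2]
grip_width: 0.0516
grip_force: 1.0
```

>>> {"fn": "apply_moves", "kwargs": {
  "plan": [3,0,0,0,3,0,0,0,3,0,0,0,3,0,0,0,3,0,0,0,3,0,0,0,3,0,0,0,3,0,0,0,3,0,0,0,3,0,0,0]
}}

```text
time_s: 7.65
ee_pos: [0.5252, -0.0875, 0.0224]
eef_rot: [-3.142, 0.0, 1.672]
force: [0.1, -3.1, -1.4]
grip_width: 0.0516
grip_force: 1.4
```

>>> {"fn": "apply_moves", "kwargs": {
  "plan": [2,0,0,0,2,0,0,0,2,0,0,0,2,0,0,0,2,0,0,0,2,0,0,0,2,0,0,0,2,0,0,0,2,0,0,0]
}}

```text
time_s: 8.55
ee_pos: [0.5234, -0.0696, 0.0225]
eef_rot: [3.142, -0.0, 1.672]
force: [0.3, -2.7, -2.2]
grip_width: 0.0516
grip_force: 1.4
```

>>> {"fn": "apply_moves", "kwargs": {
  "plan": [2,0,0,0,2,0,0,0,2,0,0,0,2,0,0,0,2,0,0,0,2,0,0,0,2,0,0,0,2,0,0,0,2,0,0,0]
}}

```text
time_s: 9.45
ee_pos: [0.5216, -0.0517, 0.0224]
eef_rot: [-3.142, -0.0, 1.672]
force: [-0.1, -3.2, -1.4]
grip_width: 0.0515
grip_force: 1.1
```

>>> {"fn": "apply_moves", "kwargs": {
  "plan": [2,0,0,0,2,0,0,0,2,0,0,0,2,0,0,0,2,0,0,0,2,0,0,0,2,0,0,0,2,0,0,0,2,0,0,0,2,0,0,0]
}}

```text
time_s: 10.45
ee_pos: [0.52, -0.0321, 0.0229]
eef_rot: [3.14, 0.001, 1.672]
force: [0.8, -5.4, 3.7]
grip_width: 0.052
grip_force: 2.6
```

>>> {"fn": "apply_moves", "kwargs": {
  "plan": [2,0,0,0,2,0,0,0,2,0,0,0,2,0,0,0,2,0,0,0,2,0,0,0,2,0,0,0,2,0,0,0,2,0,0,0,2,0,0,0]
}}

```text
time_s: 11.45
ee_pos: [0.518, -0.0122, 0.0229]
eef_rot: [3.14, 0.001, 1.672]
force: [0.6, -5.2, 3.5]
grip_width: 0.0515
grip_force: 2.9
```

>>> {"fn": "apply_moves", "kwargs": {
  "plan": [2,0,-0.3,0,2,0,-0.3,0,2,0,-0.3,0,2,0,-0.3,0,2,0,-0.3,0,2,0,-0.3,0,2,0,-0.3,0,2,0,-0.3,0,2,0,-0.3,0,2,0,-0.3,0]
}}

```text
time_s: 12.45
ee_pos: [0.5161, 0.0075, 0.0261]
eef_rot: [3.14, 0.001, 1.672]
force: [0.9, -7.5, 5.0]
grip_width: 0.0517
grip_force: 3.9
```

>>> {"fn": "apply_moves", "kwargs": {
  "plan": [2,0,-0.4,0,2,0,-0.4,0,2,0,-0.4,0,2,0,-0.4,0,2,0,-0.4,0,2,0,-0.4,0,2,0,-0.4,0,2,0,-0.4,0,2,0,-0.4,0]
}}

```text
time_s: 13.35
ee_pos: [0.5137, 0.0259, 0.0291]
eef_rot: [-3.142, -0.0, 1.672]
force: [0.8, -2.8, 0.1]
grip_width: 0.0514
grip_force: 1.1
```

Run:
```python
from h import *
c=camera("side");save(c,"s2.png");a=camera("top");save(a,"t2.png")
cv2.imwrite("pics/c2.png",cv2.resize(cv2.cvtColor(np.hstack([c["image"][170:350,160:400],a["image"][170:350,130:370]]),cv2.COLOR_RGB2BGR),(800,300),interpolation=cv2.INTER_CUBIC))
```

```text
(no output)
```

View pics/c2.png

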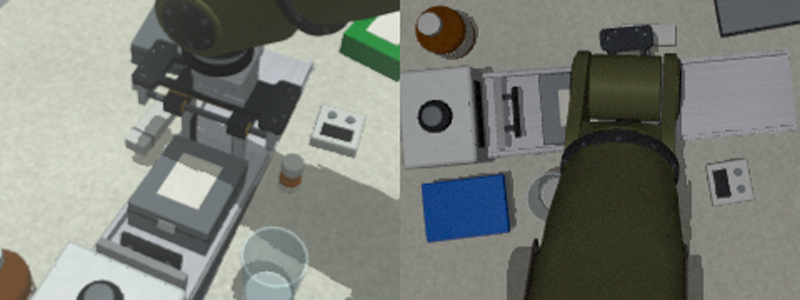

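The crop shows the box tilted on the ramp, its front about 35 mm short of the pad. The vial, mailer and beaker are undisturbed. Next I'll push on in small steps.

>>> {"fn": "apply_moves", "kwargs": {
  "plan": [2,0,-0.4,0,2,0,-0.4,0,2,0,-0.4,0,2,0,-0.4,0,2,0,-0.4,0,2,0,-0.4,0,2,0,-0.4,0]
}}

```text
time_s: 14.15
ee_pos: [0.5123, 0.0398, 0.0319]
eef_rot: [-3.141, -0.0, 1.672]
force: [0.3, -2.7, -0.8]
grip_width: 0.0518
grip_force: 1.1
```

>>> {"fn": "apply_moves", "kwargs": {
  "plan": [1,0,-0.2,0,1,0,-0.2,0,1,0,-0.2,0,1,0,-0.2,0,1,0,-0.2,0,1,0,-0.2,0]
}}

```text
time_s: 14.75
ee_pos: [0.5117, 0.0457, 0.0331]
eef_rot: [-3.142, 0.0, 1.672]
force: [-0.2, -1.8, -1.7]
grip_width: 0.0515
grip_force: 1.1
```

```bash
cat > m.py <<'E'
from h import *
c=camera("side");W=pts(c);I=c["image"]
d=np.array([-.101,.995]);n=np.array([.995,.101]);o=np.array([.512,.0378])
S=(W[...,:2]-o)@d*1000;T=(W[...,:2]-o)@n*1000;Z=W[...,2]*1000
X=S+60;s=X*np.cos(.21)+(Z-4)*np.sin(.21);h=-X*np.sin(.21)+(Z-4)*np.cos(.21)
m=(abs(T)<46)&(s>60)&(s<250)&(h<60)
for a in range(70,250,3):
  q=m&(abs(s-a)<1.5)
  if q.sum()>3: print(a,q.sum(),np.percentile(h[q],[10,50,90]).round(1),I[q].mean().round())
E
python3 m.py; python3 -c "
from h import *
c=camera('side');cv2.imwrite('pics/c3.png',cv2.resize(cv2.cvtColor(c['image'][220:360,190:350],cv2.COLOR_RGB2BGR),(640,560),interpolation=cv2.INTER_CUBIC))"
```

```text
70 5 [13.5 35.7 40.8] 96.0
73 9 [34.8 41.3 47.1] 80.0
76 10 [37.8 52.2 57.3] 72.0
79 6 [45.9 48.1 51.5] 69.0
82 7 [41.8 48.5 57.6] 65.0
85 8 [45.8 51.2 56.8] 62.0
88 30 [46.4 49.  54.2] 86.0
91 68 [46.7 48.3 57.4] 91.0
94 48 [46.8 47.8 49.1] 81.0
97 57 [46.4 47.8 49.2] 79.0
100 55 [46.2 47.3 48.7] 80.0
103 51 [46.2 47.3 48.5] 80.0
106 61 [45.7 46.7 48.3] 81.0
109 44 [45.6 46.7 47.8] 81.0
112 58 [45.4 46.9 48.5] 83.0
115 54 [45.7 47.  48.4] 101.0
118 51 [45.5 46.8 47.8] 113.0
121 62 [44.9 46.6 47.7] 109.0
124 50 [45.7 46.7 47.7] 112.0
127 63 [45.1 46.4 47.7] 119.0
130 53 [44.7 46.  47.5] 128.0
133 61 [44.9 46.2 47.3] 159.0
136 63 [44.5 45.8 46.9] 176.0
139 59 [44.5 45.8 46.9] 176.0
142 61 [44.  45.5 46.9] 169.0
145 58 [43.9 45.3 46.7] 183.0
148 56 [44.1 45.3 46.6] 172.0
151 69 [43.5 45.2 46.3] 173.0
154 62 [43.7 44.9 45.9] 177.0
157 57 [43.5 44.9 45.7] 175.0
160 63 [43.  44.5 45.8] 173.0
163 60 [43.3 44.5 46. ] 180.0
166 67 [42.8 44.5 45.4] 178.0
169 62 [42.6 44.2 45.3] 171.0
172 69 [42.3 44.  45. ] 174.0
175 68 [42.3 43.4 44.9] 177.0
178 65 [42.  43.3 44.9] 176.0
181 61 [42.1 43.2 44.7] 176.0
184 78 [41.7 43.  44.4] 155.0
187 72 [41.3 42.9 44. ] 124.0
190 59 [41.1 42.6 43.7] 122.0
193 69 [41.3 42.5 43.9] 122.0
196 71 [40.9 42.4 43.9] 122.0
199 70 [40.7 42.1 43.1] 122.0
202 72 [40.6 42.  43.4] 122.0
205 106 [10.1 41.3 43. ] 111.0
208 457 [17.6 29.7 40.7] 93.0
211 49 [ 1.7 32.9 42. ] 118.0
214 7 [0.1 2.4 3.6] 189.0
220 45 [31.  32.  32.9] 75.0
223 65 [29.9 32.3 34.1] 63.0
226 224 [19.5 26.3 32.1] 58.0
229 15 [21.9 23.6 26.1] 70.0
241 55 [34.3 35.4 36.6] 129.0
244 78 [34.5 35.6 37. ] 145.0
247 79 [34.  35.6 36.7] 145.0
```

View pics/c3.png

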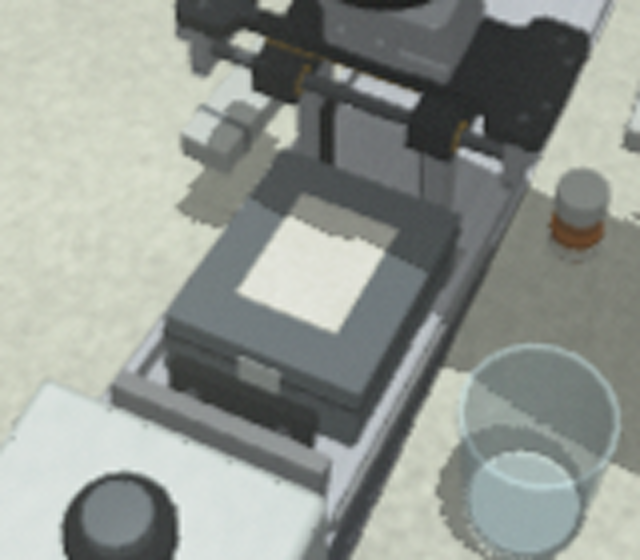

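The crop shows the box front about 10 mm short of the pad, with the rear still up on the lip (tilt of about 6 mm over its length). I'll continue in 1 mm steps.

>>> {"fn": "apply_moves", "kwargs": {
  "plan": [1,0,-0.2,0,1,0,-0.2,0,1,0,-0.2,0,1,0,-0.2,0,1,0,-0.2,0,1,0,-0.2,0]
}}

```text
time_s: 15.45
ee_pos: [0.5111, 0.0517, 0.0343]
eef_rot: [-3.142, -0.0, 1.672]
force: [-0.3, -2.2, -1.4]
grip_width: 0.052
grip_force: 1.1
```

>>> {"fn": "apply_moves", "kwargs": {
  "plan": [1,0,-0.2,0,1,0,-0.2,0,0,0,0,0]
}}

```text
time_s: 15.75
ee_pos: [0.5109, 0.0537, 0.0347]
eef_rot: [3.142, -0.0, 1.672]
force: [0.2, -1.0, -1.4]
grip_width: 0.0517
grip_force: 0.5
```

```bash
python3 m.py | awk '$1>85&&$1<100||$1>180'
```

```text
88 9 [41.  47.6 56.3] 63.0
94 10 [44.4 48.5 55.7] 68.0
97 37 [46.3 48.8 56.7] 89.0
181 71 [42.1 43.6 44.8] 168.0
184 65 [42.4 43.6 44.8] 181.0
187 70 [41.8 43.5 44.8] 178.0
190 67 [42.  43.1 44.6] 175.0
193 63 [41.7 43.2 44.1] 147.0
196 79 [41.3 42.8 43.8] 124.0
199 73 [41.4 42.6 44. ] 122.0
202 61 [41.  42.3 43.1] 122.0
205 77 [41.3 42.3 43.6] 123.0
208 68 [41.  42.2 43.5] 123.0
211 75 [40.7 42.1 43.3] 123.0
214 128 [ 7.5 40.3 42.7] 106.0
217 302 [18.5 34.8 41.6] 92.0
220 50 [30.  32.2 33.4] 77.0
223 65 [28.7 32.4 33.6] 62.0
226 216 [19.3 25.9 32.5] 59.0
229 20 [22.3 24.2 31.7] 67.0
241 59 [34.  35.4 36.9] 126.0
244 81 [34.5 35.5 37. ] 146.0
247 76 [34.1 35.4 36.8] 147.0
```

>>> {"fn": "apply_moves", "kwargs": {
  "plan": [0.5,0,-0.1,0,0.5,0,-0.1,0,0.5,0,-0.1,0]
}}

```text
time_s: 16.1
ee_pos: [0.5108, 0.055, 0.035]
eef_rot: [3.142, 0.0, 1.672]
force: [-0.5, -2.8, -0.5]
grip_width: 0.0519
grip_force: 1.3
```

>>> {"fn": "apply_moves", "kwargs": {
  "plan": [0.5,0,-0.1,0,0.5,0,-0.1,0]
}}

```text
time_s: 16.3
ee_pos: [0.5107, 0.0561, 0.0352]
eef_rot: [3.142, 0.0, 1.672]
force: [0.3, -2.5, -0.7]
grip_width: 0.052
grip_force: 1.4
```

>>> {"fn": "apply_moves", "kwargs": {
  "plan": [0.5,0,-0.1,0,0.5,0,-0.1,0]
}}

```text
time_s: 16.5
ee_pos: [0.5106, 0.057, 0.0354]
eef_rot: [3.141, 0.0, 1.672]
force: [1.5, -5.1, -1.5]
grip_width: 0.0514
grip_force: 2.6
```

>>> {"fn": "apply_moves", "kwargs": {
  "plan": [0.5,0,-0.1,0,0.5,0,-0.1,0]
}}

```text
time_s: 16.7
ee_pos: [0.5106, 0.0577, 0.0356]
eef_rot: [3.141, 0.001, 1.672]
force: [1.1, -7.4, -2.1]
grip_width: 0.0519
grip_force: 3.7
```

```bash
python3 m.py | awk '$1>85&&$1<110||$1>195'
```

```text
88 7 [31.9 40.4 54.2] 65.0
91 8 [37.7 48.  55.5] 67.0
94 8 [46.3 51.3 58.7] 69.0
97 15 [38.9 44.2 54.1] 63.0
100 54 [40.4 42.9 51.7] 90.0
103 76 [40.7 43.3 57.3] 90.0
106 53 [40.8 42.1 43.8] 82.0
109 53 [41.  42.  43.2] 80.0
196 72 [40.5 41.7 43.1] 144.0
199 63 [40.5 41.6 42.6] 122.0
202 71 [40.6 41.9 42.9] 122.0
205 70 [40.4 41.7 42.9] 122.0
208 63 [40.4 41.5 42.8] 122.0
211 75 [40.5 41.7 42.9] 122.0
214 69 [40.6 41.6 42.8] 122.0
217 95 [32.3 41.2 42.9] 114.0
220 308 [17.5 34.3 41.1] 91.0
223 60 [30.9 32.4 33.9] 70.0
226 132 [21.6 29.9 33.2] 59.0
229 116 [21.8 26.8 31.9] 60.0
238 4 [33.7 34.3 34.5] 105.0
241 62 [34.3 35.2 36.6] 128.0
244 69 [34.4 35.7 37. ] 147.0
247 79 [34.2 35.8 37.2] 147.0
```

The box now lies flat on the ramp (its top is level along the slope) and touches the pad. Backing off gently.

>>> {"fn": "apply_moves", "kwargs": {
  "plan": [-0.5,0,0,0,-0.5,0,0,0,-1,0,0,0,-1,0,0,0,-2,0,0,0,-3,0,0,0,-5,0,0,0,-8,0,0,0,-10,0,0,0,-10,0,0,0,-10,0,-10,0,0,0,-20,0,0,0,-30,0,0,0,-30,0,0,0,-30,0,0,0,-20,0,0,0,0,0],
  "hand": 0.1
}}

```text
time_s: 18.45
ee_pos: [0.5167, 0.0067, 0.1789]
eef_rot: [3.136, 0.001, 1.672]
force: [-0.5, 0.5, 0.5]
grip_width: 0.0516
grip_force: 0.0
```

```bash
python3 m.py | awk '$1>67&&$1<112||$1>195';python3 - <<'E'
from h import *
c=camera('side');d=camera('wrist')
cv2.imwrite('pics/c4.png',cv2.resize(cv2.cvtColor(np.hstack([c['image'][220:360,190:350],cv2.resize(d['image'],(187,140),interpolation=cv2.INTER_AREA)]),cv2.COLOR_RGB2BGR),(800,323),interpolation=cv2.INTER_CUBIC))
E
```

```text
97 4 [39.1 40.  40.3] 118.0
100 36 [40.5 41.4 42.4] 114.0
103 49 [40.3 41.3 42.8] 113.0
106 53 [40.2 41.8 43.1] 113.0
109 52 [40.1 41.7 42.8] 113.0
196 65 [40.6 41.7 42.8] 120.0
199 79 [40.3 41.3 43.2] 115.0
202 56 [40.7 41.6 42.5] 115.0
205 68 [40.5 41.9 43.3] 115.0
208 77 [40.6 41.8 43.1] 114.0
211 71 [40.1 41.7 42.8] 115.0
214 65 [40.6 41.7 42.8] 115.0
217 265 [17.2 36.4 41.9] 91.0
220 137 [16.  33.2 40.5] 80.0
223 65 [26.9 32.5 34.1] 62.0
226 224 [19.2 26.9 32.8] 55.0
229 19 [22.2 24.1 32.7] 64.0
241 58 [34.2 35.6 36.6] 118.0
244 78 [34.7 35.9 36.9] 137.0
247 84 [34.4 35.7 36.9] 138.0
```

View pics/c4.png

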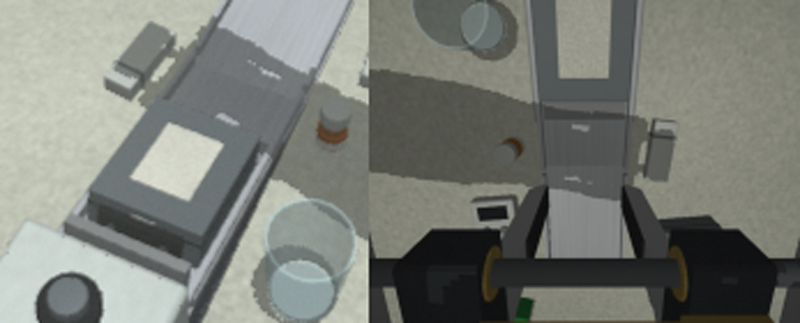

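The box lies flat behind the lip with everything around it in place. Next is the button: shut the fingers, move over it and measure.

>>> {"fn": "apply_moves", "kwargs": {
  "plan": [0,0,-10,0,10,0,-10,0,20,0,-10,0,25,0,0,0,25,0,0,0,25,0,0,0,25,0,0,0,25,0,0,0,25,0,0,0,20,0,0,0,10,0,0,0,0,0,0,0,0,0,0,0],
  "hand": -1
}}

```text
time_s: 19.9
ee_pos: [0.4944, 0.2159, 0.2057]
eef_rot: [-3.142, 0.0, 1.672]
force: [0.4, -1.3, 0.3]
grip_width: -0.0
grip_force: 0.0
```

Run:
```python
from h import *
for n in("wrist","side"):
  c=camera(n);W=pts(c);I=c["image"].astype(int);r=np.hypot(W[...,0]-.4865,W[...,1]-.285)
  q=(r<.03)&(W[...,2]<.165)&(W[...,2]>.12)
  print(n,q.sum(),np.histogram(W[q][:,2],np.arange(.12,.165,.003)))
  t=q&(W[...,2]>.142)&(I.max(-1)>50);P=W[t]
  print(len(P),np.median(P,0),P.mean(0),np.ptp(P,0),cv2.minEnclosingCircle((P[:,:2]*1000).astype(np.float32)))
  save(c,n+"5.png")
```

```text
wrist 5635 (array([   7, 2347,   81,    0,   35, 1727,   56,   24,  956,  402,    0,
          0,    0,    0,    0]), array([0.12 , 0.123, 0.126, 0.129, 0.132, 0.135, 0.138, 0.141, 0.144,
       0.147, 0.15 , 0.153, 0.156, 0.159, 0.162, 0.165]))
1331 [0.48713832 0.28663097 0.14662937] [0.48714533 0.28654425 0.14657537] [0.02674049 0.02679274 0.00704897] ((487.21514892578125, 286.3017883300781), 13.627721786499023)
side 1161 (array([  1, 157, 306,  29,  23, 110, 252,  18,  46, 200,  19,   0,   0,
         0,   0]), array([0.12 , 0.123, 0.126, 0.129, 0.132, 0.135, 0.138, 0.141, 0.144,
       0.147, 0.15 , 0.153, 0.156, 0.159, 0.162, 0.165]))
276 [0.48451883 0.28713417 0.14822133] [0.48467297 0.28704268 0.14793207] [0.02724137 0.02726011 0.00953472] ((488.10723876953125, 287.09136962890625), 16.028865814208984)
```

View pics/wrist5.png

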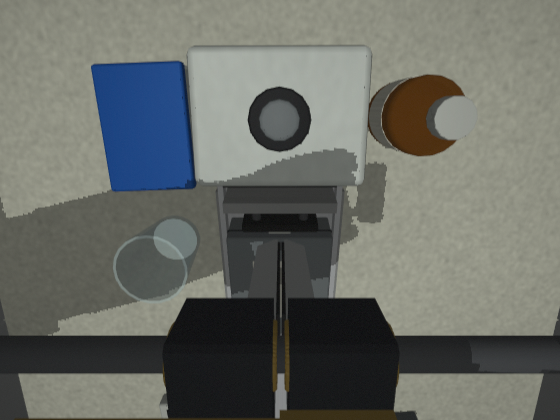

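The wrist view shows the grey button at (280,120), centred in its collar and along the finger line. Its top is at z ≈ 0.147, and the way is clear.

>>> {"fn": "apply_moves", "kwargs": {
  "plan": [10,0,0,0,20,0,0,0,20,0,0,0,15,0,0,0,6,0,0,0,0,0,0,0,0,0,15,0,0,0,20,0,0,0,13,0,0,0,5,0,0,0,0,0]
}}

```text
time_s: 21.1
ee_pos: [0.4872, 0.2866, 0.1523]
eef_rot: [-3.141, 0.0, 1.672]
force: [-0.8, 0.2, -0.1]
grip_width: 0.0006
grip_force: 0.0
```

>>> {"fn": "apply_moves", "kwargs": {
  "plan": [0,0,1,0,0,0,1,0,0,0,1,0,0,0,1,0,0,0,1,0,0,0,1,0,0,0,1,0,0,0,0,0]
}}

```text
time_s: 21.9
ee_pos: [0.4872, 0.2869, 0.1456]
eef_rot: [3.141, -0.0, 1.672]
force: [-0.1, 0.7, 2.7]
grip_width: 0.0004
grip_force: 1.1
```

>>> {"fn": "apply_moves", "kwargs": {
  "plan": [0,0,1,0,0,0,1,0,0,0,0,0]
}}

```text
time_s: 22.2
ee_pos: [0.4873, 0.2869, 0.1436]
eef_rot: [3.141, -0.0, 1.672]
force: [0.3, -0.7, 4.1]
grip_width: 0.0006
grip_force: 1.7
```

>>> {"fn": "apply_moves", "kwargs": {
  "plan": [0,0,1,0,0,0,1,0,0,0,0,0]
}}

```text
time_s: 22.5
ee_pos: [0.4872, 0.2869, 0.1415]
eef_rot: [3.141, -0.0, 1.672]
force: [-1.0, 0.1, 4.2]
grip_width: 0.0004
grip_force: 2.3
```

>>> {"fn": "apply_moves", "kwargs": {
  "plan": [0,0,1,0,0,0,0,0]
}}

```text
time_s: 22.7
ee_pos: [0.4873, 0.287, 0.1412]
eef_rot: [3.141, -0.0, 1.672]
force: [-2.7, -0.7, 9.8]
grip_width: 0.0006
grip_force: 4.8
```

The force jumped while the travel stopped, so the button is at its bottom. I'll press slightly more, hold, then let go and retreat.

>>> {"fn": "apply_moves", "kwargs": {
  "plan": [0,0,0.6,0,0,0,0,0,0,0,0,0]
}}

```text
time_s: 23.0
ee_pos: [0.4873, 0.287, 0.1411]
eef_rot: [3.141, -0.0, 1.672]
force: [-5.6, -2.7, 13.3]
grip_width: 0.0004
grip_force: 7.2
```

>>> {"fn": "apply_moves", "kwargs": {
  "plan": [0,0,-2,0,0,0,-3,0,0,0,-5,0,0,0,-10,0,0,0,-20,0,0,0,-25,0,0,0,-25,0,-20,0,0,0,-30,0,0,0,-40,0,0,0,-40,0,0,0,-30,0,0,0,0,0,0,0,0,0,0,0]
}}

```text
time_s: 24.4
ee_pos: [0.5034, 0.1275, 0.2304]
eef_rot: [3.141, -0.0, 1.671]
force: [-0.0, 0.2, -0.1]
grip_width: 0.0004
grip_force: 0.0
```

```bash
python3 m.py | awk '$1>95&&$1<105||$1>205&&$1<232'
python3 - <<'E'
from h import *
c=camera('side');a=camera('top')
cv2.imwrite('pics/c6.png',np.hstack([cv2.cvtColor(x['image'][120:420,100:500],cv2.COLOR_RGB2BGR) for x in(c,a)]))
E
```

```text
97 6 [39.7 39.9 40.6] 148.0
100 25 [40.7 41.2 42. ] 133.0
103 57 [40.2 41.8 43.3] 111.0
208 66 [40.6 41.9 42.9] 120.0
211 73 [40.5 41.7 43. ] 122.0
214 68 [40.6 41.8 42.9] 123.0
217 252 [16.6 36.4 42.4] 98.0
220 151 [17.  32.8 40.1] 85.0
223 67 [30.6 32.8 33.7] 62.0
226 216 [19.5 27.  32.5] 57.0
229 25 [21.8 24.1 29.6] 66.0
```

View pics/c6.png

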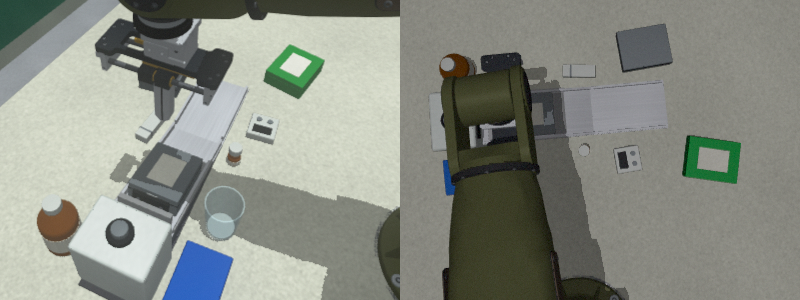

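The final view shows the box home and flat, the button released, the bystanders where they were, and the arm clear.

```bash
python3 -c "
from station import ctrl
print(ctrl.hand_in())"
```

```text
the job is handed in; nothing more can be done
None
```

The slide box is lying flat on the ramp behind the lip, the load button was pressed to its stop and released, nothing else was moved, and the job is handed in at about 25 s; push forces read between moves peaked near 9 N.

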